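Put the clothes brush away, then draw the shoe horn and hold it out level

TASK

The coat is brushed and the shoes come next: lay the clothes brush flat, bristles down, in the open upper drawer of the white organiser (set it down, do not drop it in) and slide the drawer fully shut. Then draw the steel shoe horn out of its stand, turn it level and hold it out still, the whole of it at least 20 cm above the shelf, ready to be taken. Finish while still holding it like that, and leave the stand, the lamp globe, the jar and the polish tin where they are.

Things in the scene. Friction and masses are not known exactly. Their poses are not given: they have to be found in the camera images.
- brush: Wooden clothes brush, 205 mm long, 50 wide, 38 high, 0.1-0.17 kg, lying bristles down. Origin midway along it, on its underside; x along it, head at +x, handle at -x, z up out of the back. Head x=-30 to 102 mm, sides straight and parallel for x=-5 to 77: wood 50 wide at z=22-38, bristles 40 wide at z=0-22. Handle 24-29 wide, z=23-37, overhanging. Centre of mass near x=19 mm.
- organiser_front (a point): Middle of the upper front edge of the white plastic drawer organiser, a fixed box 235 mm deep, 300 wide, 150 high, with two 6 mm ribs on top. x points from its front to its back, y across, z up; the box lies at x=0 to 235 mm, z=-150 to 0 mm from here. Two drawers, one above the other: the upper one stands open towards -x, the lower one is shut and stays so.
- drawer (a joint): Opening of the upper drawer in m: 0 = fully shut against its stop, 0.17 = fully out; starts 0.145 to 0.165 out. It slides with about 1.5 N of friction and stays where it is left.
- drawer_in (a point): Centre of the upper drawer's inner floor, 82 mm above the shelf; moves with the drawer. x is the closing direction (into the organiser), y across, z up. Inside: x=-103 to 103 mm, y=-138 to 138 mm; walls 56 mm high, front panel 62 mm. The organiser's front edge lies at x = -107 mm + the drawer opening here: only what is nearer the drawer's front than that is open from above.
- drawer_pull (a point): Middle of the outer face of the upper drawer's moulded pull, 132 mm above the shelf; axes as drawer_in, 135 mm before it in x. The pull is 100 mm wide (y), 18 mm high, stands 22 mm out from the drawer's front near its upper edge, and is hollow behind. Pushed towards +x it shuts the drawer.
- horn: Steel shoe horn, 300 mm long, 0.12-0.21 kg, standing blade down in its stand. Origin at the blade's lower end, z along it from blade to knob. Blade z=0-125 mm, 42 wide along y, a hollow channel 9 mm deep along x. Handle: round bar 14 mm across on the z axis, z=126-280 mm, then a 22 mm ball knob up to z=300 mm. Centre of mass near z=147 mm.
- horn_knob (a point): Centre of the ball knob of the shoe horn, 289 mm from the horn's origin along its z axis.
- stand: Loose stand of the shoe horn, 0.9 kg: a pale wooden block 95 x 85 mm on a steel foot 120 x 105 mm, 98 mm high in all. Origin at the centre of its underside. The slot in its top, 14 mm (x) by 47 mm (y), holds the blade; its floor is 23 mm above the shelf, so 75 mm of the horn are in it (it can lean some 4 degrees) and the knob's top is 323 mm above the shelf.
- globe: Bystander: round opal glass lamp globe, 112 mm across, 120 mm high, standing on its neck. Origin at the centre of its underside.
- jar: Bystander: empty round plastic jar with a white ribbed twist top, 82 mm across, 108 mm high. Origin at the centre of its underside.
- tin: Bystander: flat round shoe-polish tin, 78 mm across, 26 mm high. Origin at the centre of its underside.
Things that resemble listed ones, but are neither listed nor needed, are in the scene too. What is meant by the brush is not green, and is the larger of those in its own colour.

How it is judged:
By the outcome, as a careful person would: the job done as asked, in the order asked, and still so for the second after the job is handed in, while the arm keeps its last pose, push and grip.
It also fails if it takes over 72 s, if anything falls off the work surface, if the arm or the gripper's body presses on something with over 40 N, if the wrist force passes 120 N, or if a joint passes its speed limit or range.

ROBOT

A 6-joint arm with a two-finger parallel gripper is mounted at the origin on the work surface. World frame = base frame: x ahead of the robot, y to its left, z up, the work surface at z = 0. Lengths are in m, angles in rad, forces in N, time in s.
With the tool pointing down it reaches from about 0.35 to 0.85 m from the base axis. Payload 8.1 kg.
Tool frame: the origin (TCP) lies on the centre line of the jaws, within the pads' length; the fingertips stand 22 mm ahead of it and the grasp point (between the pads) lies 3 mm ahead of it; z points along the fingers, y is the line along which they close (so a half turn about z gives the same grasp; the last joint's range is limited). The gripper opens to 93 mm and grips with 3 to 60 N. Pads are 15 mm wide; open, the fingers measure 128 mm over their backs; the gripper's body (75 mm by 188 mm) begins 65 mm behind the grasp point.
Start: joints at [1.234, 0.13, 1.488, -0, 1.523, -0.085], TCP at [0.149, 0.581, 0.241] pointing down, gripper open.
Joint ranges: [-2.96, 2.96], [-0.89, 2.26], [0.02, 2.5], [-1.34, 4.48], [0, 2.73], [-2.66, 2.66]. Speed limits (rad/s): [2.39, 2.39, 2.79, 3.14, 3.14, 3.14].

INTERFACE

Orientations are given as a rotation vector (axis times angle).
In Python, from workcell import move_pose, line_to, set_joints, set_gripper, hold, solve_ik, state, read_camera, get_calibration, MotionError, close_job, recognise, pinpoint gives the robot as it stands. Calls block until the motion is done:
- move_pose(position, orientation): joint-space move of the TCP to a pose.
- line_to(position, rot=None, vel=0.15, guard=None): straight line of the TCP; rot=None keeps the orientation; vel is the mean speed in m/s. With guard (N) it stops when the force on the tool has changed by that much, and returns True; else False.
- set_joints(angles): joint-space move.
- set_gripper(opening, squeeze=None): finger opening in m; squeeze is the grip in N (None keeps the last); returns when the fingers have stopped.
- hold(seconds).
- solve_ik(position, orientation): joint angles nearest the present ones, or None.
- state(): the state.
- read_camera(name): name is "side" or "top"; returns the picture (384x512x3 uint8, red, green, blue); there is no depth.
- get_calibration(name): a dict with "K" (3x3 intrinsics, pixels), "eye" and "rotation" of the camera in the world. Camera axes: x right, y down, z forward; pixel columns grow to the right and rows downward; lengths in m; the calibration is good to about 2 mm. A picture is of the moment at which its call begins. get_calibration takes no time and is no camera call.
A pose or a line that the arm cannot do raises MotionError and nothing moves.
- close_job(): hands the job in; it is judged then, once.
Trained networks look in the newest picture that a camera, given by its name, has taken for a name from the list of things; names that differ only in an ending like _2 or _b are one class to them, and where a whole thing is asked for, a point or a joint stands for the part that bears it (a point fixed in the world has none). Each returns a list of dicts, best first, with "p" (0 to 1); they miss things now and then, are a little off and sometimes report something else, mostly with a low value. They report only what shows in the picture. A call takes as long as a camera call. They do not tell look-alikes from the thing itself.
- recognise(name, camera): "position" ([x, y, z] in m, in world coordinates, good to about 4 mm: the middle of the surface that is visible of it).
- pinpoint(name, camera): "position" ([x, y, z] in m, in world coordinates, good to about 4 mm: a listed point, or the origin of a listed thing).
The state is a dict: "clock": time; "joint_positions": joint angles; "qvel": joint speeds; "joint_efforts": joint torques, N m; "position": TCP position; "eef_rot": TCP orientation; "ft_force": force on the tool from outside, world axes, zero at the start; "ft_torque": the same for the moment, N m; "finger_gap": finger opening in m; "finger_force": force on a finger pad.
Only numpy, scipy, OpenCV 4.12 (cv2) and the standard library are available. Lean on these libraries where they do the work, as an engineer would, in place of code of your own. Each camera call takes 0.05 s, during which the arm holds its last target. There are 200 camera calls.

## Working session

There is one attempt and no reset: what is moved stays moved. The work goes in short steps, each a Python script; the robot and the scene stay as the last script left them, time stands still between calls to the robot, and variables do not carry over. Pictures are saved under pics/ and viewed, at most 10 in all, crops included, and the job is handed in when it is done.

```bash
mkdir -p pics; cat > h.py <<'E'
from workcell import *
import numpy as np, cv2
from scipy.spatial.transform import Rotation as R
def snap(cam,name=None,crop=None,scale=1):
    im=read_camera(cam)
    o=im[...,::-1]
    if crop: o=o[crop[1]:crop[3],crop[0]:crop[2]]
    if scale!=1: o=cv2.resize(o,None,fx=scale,fy=scale,interpolation=cv2.INTER_CUBIC)
    if name: cv2.imwrite('pics/'+name,o)
    return im
def pix(cam,p):
    c=get_calibration(cam);q=np.array(c['rotation']).T@(np.array(p)-c['eye']);q=np.array(c['K'])@q
    return q[:2]/q[2]
def ray(cam,uv):
    c=get_calibration(cam);d=np.array(c['rotation'])@np.linalg.inv(c['K'])@[uv[0],uv[1],1]
    return np.array(c['eye']),d/np.linalg.norm(d)
def atz(cam,uv,z):
    e,d=ray(cam,uv);return e+d*(z-e[2])/d[2]
def tri(uvs):
    A=np.zeros((3,3));b=np.zeros(3)
    for cam,uv in uvs:
        e,d=ray(cam,uv);P=np.eye(3)-np.outer(d,d);A+=P;b+=P@e
    return np.linalg.solve(A,b)
E
cat > a.py <<'E'
from h import *
np.set_printoptions(precision=3,suppress=True)
a=snap('top');b=snap('side')
cv2.imwrite('pics/top0.png',cv2.resize(a[...,::-1],None,fx=1.5,fy=1.5));cv2.imwrite('pics/side0.png',cv2.resize(b[...,::-1],None,fx=1.5,fy=1.5))
for c in ('top','side'):
    k=get_calibration(c);print(c,np.array(k['eye']),np.array(k['rotation'])[:,2])
    for n in ['brush','organiser_front','drawer_in','drawer_pull','horn','horn_knob','stand','globe','jar','tin']:
        print(n,[(round(r['p'],2),np.round(r['position'],3).tolist(),pix(c,r['position']).round().tolist()) for r in pinpoint(n,c)])
print(state())
E
python3 a.py
```

```text
Traceback (most recent call last):
  File "a.py", line 6, in <module>
    k=get_calibration(c);print(c,np.array(k['eye']),np.array(k['rotation'])[:,2])
                                                    ~~~~~~~~~~~~~~~~~~~~~~~^^^^^
IndexError: too many indices for array: array is 1-dimensional, but 2 were indexed
```

```bash
sed -i "s/np.array(c\['rotation'\])/R.from_rotvec(c['rotation']).as_matrix()/" h.py; sed -i "s/np.array(k\['rotation'\])\[:,2\]/R.from_rotvec(k['rotation']).as_matrix()[:,2]/" a.py; python3 a.py
```

```text
top [ 0.22  -0.04   1.498] [ 0.227  0.013 -0.974]
brush [(0.85, [0.251, -0.271, -0.001], [325.0, 300.0]), (0.64, [0.484, -0.101, 0.002], [278.0, 227.0]), (0.53, [0.463, 0.07, -0.002], [228.0, 230.0])]
organiser_front [(0.79, [0.631, 0.307, 0.149], [157.0, 165.0])]
drawer_in [(0.9, [0.591, 0.309, 0.081], [159.0, 183.0])]
drawer_pull [(0.84, [0.461, 0.312, 0.132], [150.0, 218.0])]
horn [(0.58, [0.463, -0.339, 0.02], [348.0, 237.0])]
horn_knob [(0.58, [0.459, -0.335, 0.308], [368.0, 223.0]), (0.44, [0.484, -0.099, -0.003], [277.0, 227.0])]
stand [(0.57, [0.456, -0.338, 0.002], [346.0, 240.0])]
globe [(0.86, [0.777, -0.065, 0.005], [273.0, 146.0]), (0.21, [0.633, 0.308, 0.147], [157.0, 165.0])]
jar [(0.95, [0.686, -0.341, 0.0], [349.0, 176.0]), (0.45, [0.457, 0.316, 0.13], [148.0, 219.0])]
tin [(0.81, [0.738, -0.189, 0.001], [307.0, 159.0]), (0.72, [0.634, 0.309, 0.149], [156.0, 164.0]), (0.32, [0.684, -0.344, 0.001], [350.0, 177.0])]
side [ 0.422 -0.684  0.768] [ 0.091  0.741 -0.665]
brush [(0.73, [0.461, 0.07, 0.0], [240.0, 217.0]), (0.57, [0.487, -0.102, 0.0], [256.0, 263.0]), (0.57, 
[... 411 characters left out ...]
 0.002], [260.0, 354.0])]
globe [(0.68, [0.773, -0.064, 0.002], [357.0, 239.0])]
jar [(0.63, [0.688, -0.338, -0.002], [362.0, 340.0])]
tin [(0.9, [0.734, -0.188, 0.0], [359.0, 279.0]), (0.61, [0.486, -0.104, 0.001], [256.0, 264.0])]
{'clock': 1.2, 'joint_positions': array([ 1.234,  0.13 ,  1.488, -0.   ,  1.523, -0.085]), 'qvel': array([ 0.   ,  0.001, -0.002,  0.001,  0.001,  0.   ]), 'joint_efforts': array([ -0.   , -55.978, -49.205,   0.077,   0.023,  -0.   ]), 'position': array([0.149, 0.581, 0.241]), 'eef_rot': array([ 0.394,  3.117, -0.   ]), 'ft_force': array([-0.18 , -0.745,  0.083]), 'ft_torque': array([ 0.003,  0.022, -0.011]), 'finger_force': 0.0, 'finger_gap': 0.0927956141318923}
```

View pics/top0.png

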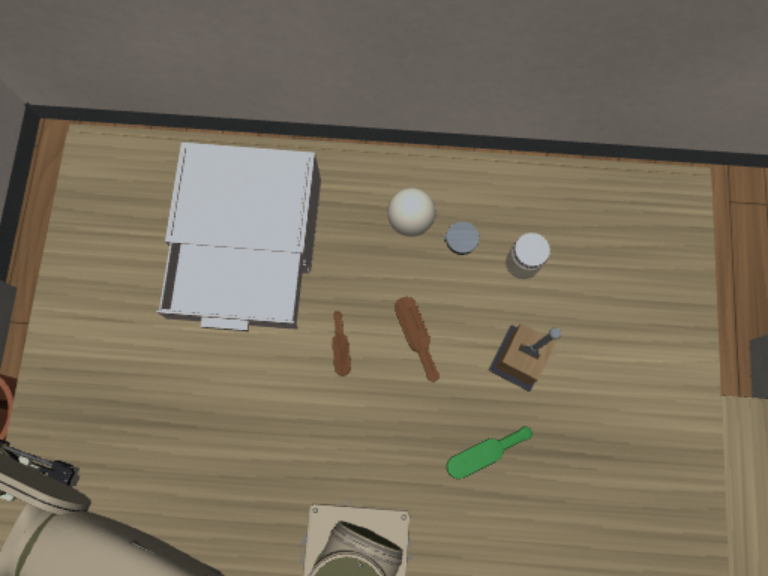

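View pics/side0.png

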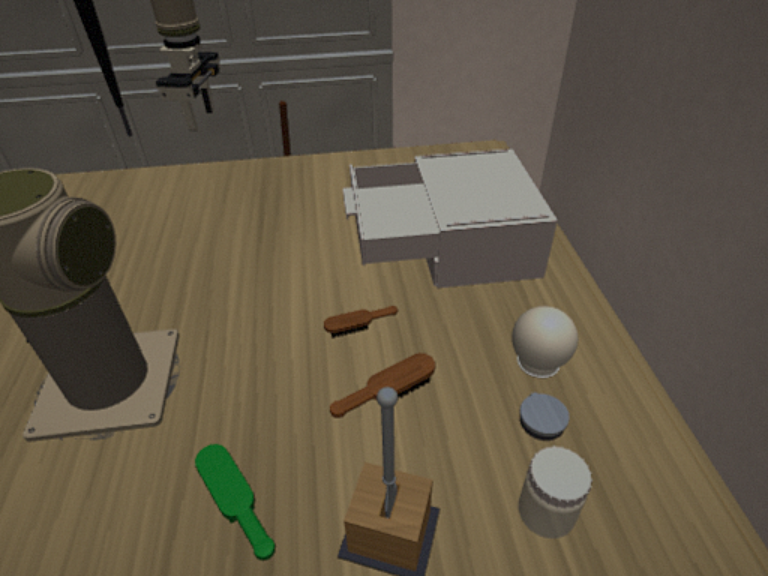

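The top view at 1.5x shows three brush-like things: a green one at (490,455), a small brown one at (341,343) and a larger brown one at (417,340). The green one is ruled out by colour. The brush meant is the larger brown, with its head at (408,310) and handle end at (434,378). The organiser's drawer is open at (235,280), and the horn stands in its stand at (525,355). I'll confirm this in a crop and measure.

```bash
cat > b.py <<'E'
from h import *
np.set_printoptions(precision=4,suppress=True)
a=snap('top','crop1.png',(205,185,385,275),4);b=snap('side')
res={}
for cam,im,uv in (('top',a,(278,227)),('side',b,(256,258))):
    h=cv2.cvtColor(im,cv2.COLOR_RGB2HSV)
    m=((h[...,0]<13)&(h[...,1]>120)&(h[...,2]>40)).astype(np.uint8)
    n,l,s,c=cv2.connectedComponentsWithStats(m)
    for i in range(1,n):
        if s[i,4]>80: print(cam,i,s[i],c[i].round())
    i=min((i for i in range(1,n) if s[i,4]>200),key=lambda i:np.hypot(*(c[i]-uv)))
    ys,xs=np.where(l==i)
    for z in (0.02,0.03,0.038):
        P=np.array([atz(cam,(x,y),z)[:2] for x,y in zip(xs,ys)],np.float32)
        (cx,cy),sz,ang=cv2.minAreaRect(P*1000)
        e=np.linalg.eigh(np.cov((P-P.mean(0)).T))[1][:,1]; e=e*np.sign(e[0])
        q=np.array([-e[1],e[0]]);t=P@e;w=P@q
        head=w[t>t.max()-.10]
        print(cam,z,'rect',cx,cy,sz,ang,'axis',np.degrees(np.arctan2(e[1],e[0])),'tip0',t.min()*e+np.median(w[t<t.min()+.05])*q,'tip1',t.max()*e+(head.min()+head.max())/2*q,'L',np.ptp(t),'W',np.ptp(head))
print('org edge',atz('top',(167/1.5,242/1.5),.15),atz('top',(303/1.5,250/1.5),.15))
print('org back',atz('top',(183/1.5,144/1.5),.15),atz('top',(314/1.5,153/1.5),.15))
print('drawer front',atz('top',(160/1.5,313/1.5),.144),atz('top',(295/1.5,325/1.5),.144))
for c in ('top','side'):
  for n in ('brush','horn_knob','horn','drawer_in'):
    print(c,n,[(round(r['p'],2),np.round(r['position'],3).tolist()) for r in recognise(n,c)])
E
python3 b.py
```

```text
top 1 [264 198  28  56 523] [277. 222.]
top 2 [222 208  11  42 263] [227. 232.]
top 3 [  0 249  11  45 302] [  4. 268.]
top 0.02 rect 486.35601806640625 -100.89445495605469 (203.2523651123047, 47.75739669799805) 24.938955307006836 axis 25.21977873845037 tip0 [ 0.395  -0.1454] tip1 [ 0.5785 -0.0579] L 0.20329107040913846 W 0.04779821271267376
top 0.03 rect 484.5509338378906 -100.48178100585938 (201.87713623046875, 47.434226989746094) 24.938949584960938 axis 25.219779044590872 tip0 [ 0.3938 -0.1447] tip1 [ 0.5761 -0.0578] L 0.20191555442014025 W 0.047474792234291574
top 0.038 rect 483.10687255859375 -100.15158081054688 (200.77696228027344, 47.175750732421875) 24.938968658447266 axis 25.21977874920153 tip0 [ 0.3928 -0.1441] tip1 [ 0.5741 -0.0577] L 0.20081518691126443 W 0.04721607811438805
side 22 [242 240  30  24 135] [258. 252.]Traceback (most recent call last):
  File "b.py", line 11, in <module>
    i=min((i for i in range(1,n) if s[i,4]>200),key=lambda i:np.hypot(*(c[i]-uv)))
ValueError: min() iterable argument is empty
```

View pics/crop1.png

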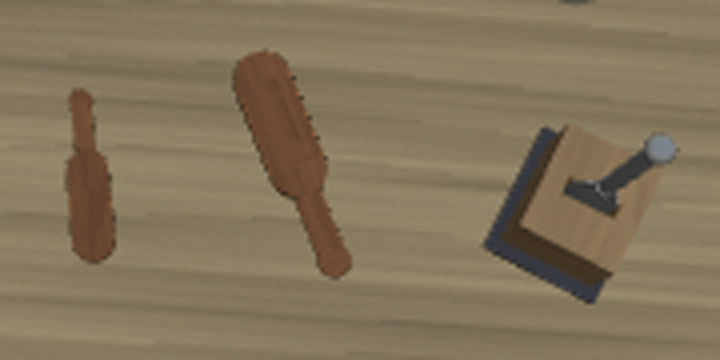

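The crop shows the small brown brush at (90,175), the larger brown brush at (290,160) with its head up-left, and the stand at (570,210) with the horn's knob at (660,148). The larger brown one is confirmed.

```bash
cat > c.py <<'E'
from h import *
np.set_printoptions(precision=4,suppress=True)
a=snap('top');b=snap('side')
h=cv2.cvtColor(b,cv2.COLOR_RGB2HSV)
print('hsv brush',h[251,268],h[266,232],'table',h[230,290])
m=((h[...,0]<14)&(h[...,1]>120)&(h[...,2]>40)).astype(np.uint8);m[:,:215]=0;m[:225]=0;m[285:]=0;m[:,300:]=0
ys,xs=np.where(m);print(len(xs),xs.min(),xs.max(),ys.min(),ys.max())
for z in (0.02,0.03,0.038):
    P=np.array([atz('side',(x,y),z)[:2] for x,y in zip(xs,ys)])
    e=np.array([np.cos(.436),np.sin(.436)]);q=np.array([-e[1],e[0]]);t=P@e;w=P@q
    print(z,t.min()*e+np.median(w[t<t.min()+.03])*q,t.max()*e,'L',np.ptp(t),'mid t',(t.min()+t.max())/2,'w',w.min(),w.max())
c=np.array([.4837,-.1003]);print('top mid t',c@e,'w',c@q)
print('org edge',atz('top',(167/1.5,242/1.5),.15),atz('top',(303/1.5,250/1.5),.15))
print('org back',atz('top',(183/1.5,144/1.5),.15),atz('top',(314/1.5,153/1.5),.15))
print('drawer front',atz('top',(160/1.5,313/1.5),.144),atz('top',(295/1.5,325/1.5),.144))
print('knob tri',tri([('top',(369.8,222)),('side',(387/1.5,397/1.5))]))
for cam in ('top','side'):
  for n in ('brush','horn_knob','horn','drawer_pull'):
    print(cam,n,[(round(r['p'],2),np.round(r['position'],3).tolist()) for r in recognise(n,cam)])
E
python3 c.py
cat >> h.py <<'E'
def down(psi):  # tool z down, tool y (closing line) along world yaw psi
    y=np.array([np.cos(psi),np.sin(psi),0]);z=np.array([0,0,-1.])
    return R.from_matrix(np.c_[np.cross(y,z),y,z]).as_rotvec()
def horiz(az,roll,pitch=0): # tool z along azimuth az (pitched down), roll about it; roll 0: y horizontal
    z=np.array([np.cos(az)*np.cos(pitch),np.sin(az)*np.cos(pitch),-np.sin(pitch)]);y=np.array([-np.sin(az),np.cos(az),0])
    return (R.from_rotvec(z*roll)*R.from_matrix(np.c_[np.cross(y,z),y,z])).as_rotvec()
E
python3 - <<'E'
from h import *
np.set_printoptions(precision=2,suppress=True)
for d in (115,-65): print('brush',d,solve_ik([.49,-.09,.15],down(np.radians(d))),solve_ik([.49,-.09,.03],down(np.radians(d))))
for d in (0,180,-2,178): print('place',d,solve_ik([.55,.31,.12],down(np.radians(d))))
for d in (0,180,90,-90):print('push',d,solve_ik([.42,.31,.135],down(np.radians(d))),solve_ik([.59,.31,.135],down(np.radians(d))))
az=np.arctan2(-.339,.4625);u=np.array([np.cos(az),np.sin(az)])
for r in (.45,.573):
  for z in (.2,.45):
    for roll in (0,90,-90,180):
      for p in (0,30): print('horn',r,z,roll,p,solve_ik([*(u*r),z],horiz(az,np.radians(roll),np.radians(p))))
E
```

```text
hsv brush [ 14 168  91] [ 13 169 101] table [ 20  95 121]
780 220 289 236 277
0.02 [ 0.3926 -0.1393] [0.4579 0.2133] L 0.20809338642374564 mid t 0.4011124666024917 w -0.3209208051843701 -0.26317569250953277
0.03 [ 0.393  -0.1466] [0.4529 0.211 ] L 0.20531226598113395 mid t 0.39700109333604916 w -0.3272922508706175 -0.2703188883992867
0.038 [ 0.3934 -0.1525] [0.4489 0.2092] L 0.2030873696270446 mid t 0.3937119947228951 w -0.3323894074196154 -0.2760334451110899
top mid t 0.3960905827830916 w -0.2951915144961841
org edge [0.6326 0.4539 0.15  ] [0.6362 0.1609 0.15  ]
org back [0.8624 0.4522 0.15  ] [0.8624 0.1593 0.15  ]
drawer front [0.4779 0.4476 0.144 ] [0.4731 0.162  0.144 ]
knob tri [ 0.4625 -0.3398  0.3098]
top brush [(0.91, [0.496, -0.095, 0.044]), (0.7, [0.238, -0.254, 0.035]), (0.63, [0.448, 0.069, 0.03])]
top horn_knob [(0.55, [0.456, -0.336, 0.211])]
top horn [(0.73, [0.459, -0.332, 0.208])]
top drawer_pull [(0.74, [0.496, -0.095, 0.043]), (0.74, [0.759, -0.066, 0.103]), (0.7, [0.56, 0.321, 0.084])]
side brush [(0.94, [0.447, 0.061, 0.029]), (0.92, [0.509, -0.102, 0.039]), (0.
[... 978 characters left out ...]
rn 0.45 0.2 -90 30 None
horn 0.45 0.2 180 0 None
horn 0.45 0.2 180 30 None
horn 0.45 0.45 0 0 None
horn 0.45 0.45 0 30 None
horn 0.45 0.45 90 0 None
horn 0.45 0.45 90 30 None
horn 0.45 0.45 -90 0 None
horn 0.45 0.45 -90 30 None
horn 0.45 0.45 180 0 None
horn 0.45 0.45 180 30 None
horn 0.573 0.2 0 0 None
horn 0.573 0.2 0 30 None
horn 0.573 0.2 90 0 None
horn 0.573 0.2 90 30 None
horn 0.573 0.2 -90 0 None
horn 0.573 0.2 -90 30 None
horn 0.573 0.2 180 0 None
horn 0.573 0.2 180 30 None
horn 0.573 0.45 0 0 None
horn 0.573 0.45 0 30 None
horn 0.573 0.45 90 0 None
horn 0.573 0.45 90 30 None
horn 0.573 0.45 -90 0 None
horn 0.573 0.45 -90 30 None
horn 0.573 0.45 180 0 None
horn 0.573 0.45 180 30 None
```

Brush and organiser agree between the two views. Brush centre is (0.484,-0.100) at 25°, the top face is at about 0.035, and the organiser's yaw is near 0. Next I'll scan for reachable horn grasps.

```bash
python3 - <<'E'
from h import *
np.set_printoptions(precision=2,suppress=True)
X=np.array([.4625,-.3395]);az0=np.degrees(np.arctan2(X[1],X[0]))
print(az0)
for p in (0,15,30,40,50):
  out=[]
  for az in range(-180,180,15):
    for roll in (0,180):
      r=horiz(np.radians(az),np.radians(roll),np.radians(p))
      g=np.array([*X,.2]);d=R.from_rotvec(r).as_matrix()[:,2]
      q=[solve_ik(v,r) for v in (g-.003*d,g-.12*d,g+[0,0,.1],g+[0,0,.2])]
      if q[0] is not None: out.append((az,roll,[v is not None for v in q],q[0]))
  print(p);[print(*o) for o in out]
# level options: tool down with horn grasped horizontally? list where level is reachable at z .4
E
```

```text
-36.28068171014007
0
-180 0 [True, False, True, False] [-0.45  1.38  0.42 -1.13  2.64  0.5 ]
-180 180 [True, False, False, False] [-0.45  1.38  0.42 -1.13  2.64 -2.64]
-165 0 [True, False, True, False] [-0.36  1.21  0.71 -1.12  2.44  0.56]
-165 180 [True, False, False, False] [-0.36  1.21  0.71 -1.12  2.44 -2.58]
-150 0 [True, True, True, False] [-0.27  1.05  0.98 -1.16  2.25  0.61]
-150 180 [True, False, False, False] [-0.27  1.05  0.98 -1.16  2.25 -2.53]
-135 0 [True, True, True, False] [-0.19  0.89  1.25 -1.22  2.06  0.66]
-135 180 [True, True, True, False] [-0.19  0.89  1.25 -1.22  2.06 -2.48]
-120 0 [True, True, False, False] [-0.13  0.73  1.51 -1.31  1.88  0.71]
-120 180 [True, True, False, False] [-0.13  0.73  1.51 -1.31  1.88 -2.43]
-75 0 [True, False, True, False] [-0.12  0.22  2.27  4.4   1.34  0.96]
-75 180 [True, False, True, False] [-0.12  0.22  2.27  4.4   1.34 -2.18]
-60 0 [True, False, False, False] [-0.28  0.03  2.5   4.01  1.14  1.11]
-60 180 [True, False, False, False] [-0.28  0.03  2.5   4.01  1.14 -2.03]
0 0 [True, True, True, False] [-1.42  0.19  2.31  1.69  1.4
[... 10810 characters left out ...]

105 0 [True, True, True, True] [-0.89  0.66  1.05  0.3   2.07  2.05]
105 180 [True, True, True, True] [-0.89  0.66  1.05  0.3   2.07 -1.09]
120 0 [True, True, True, True] [-0.82  0.72  0.95  0.18  2.14  1.85]
120 180 [True, True, True, True] [-0.82  0.72  0.95  0.18  2.14 -1.3 ]
135 0 [True, True, True, True] [-0.74  0.76  0.9   0.04  2.18  1.63]
135 180 [True, True, True, True] [-0.74  0.76  0.9   0.04  2.18 -1.52]
150 0 [True, True, True, True] [-0.67  0.77  0.89 -0.11  2.17  1.4 ]
150 180 [True, True, True, True] [-0.67  0.77  0.89 -0.11  2.17 -1.74]
165 0 [True, True, True, True] [-0.59  0.73  0.94 -0.25  2.13  1.18]
165 180 [True, True, True, True] [-0.59  0.73  0.94 -0.25  2.13 -1.96]
```

```bash
python3 - <<'E'
from h import *
np.set_printoptions(precision=3,suppress=True)
b=np.radians(25.0);g=np.array([.4837,-.1003])+.025*np.array([np.cos(b),np.sin(b)])
r=down(b-np.pi/2)
set_gripper(.085,30)
move_pose([*g,.2],r)
line_to([*g,.10],r,vel=.2)
print('contact',line_to([*g,.033],r,vel=.06,guard=8))
set_gripper(.02,30)
s=state();print(s['position'],s['finger_gap'],s['finger_force'],s['ft_force'])
line_to([*g,.25],r,vel=.2)
s=state();print(s['clock'],s['position'],s['finger_gap'],s['finger_force'],s['ft_force'])
snap('side','grasp.png',(190,120,400,300),3)
E
```

```text
contact False
[ 0.506 -0.09   0.033] 0.049746832191904795 29.99998301267624 [-0.408 -1.12  -0.522]
8.6917 [ 0.506 -0.09   0.248] 0.04992305729310047 29.99977469444275 [ 0.375 -0.391 -1.066]
```

View pics/grasp.png

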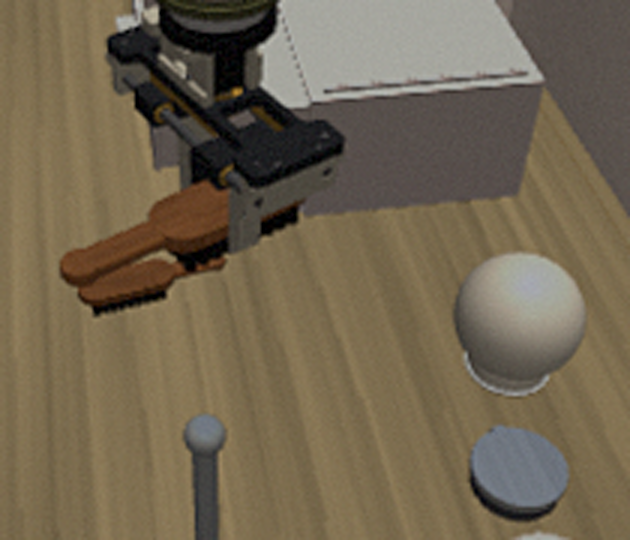

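The crop shows the brush held level across the head at (215,215), with its handle end at (80,262), and the small brush still on the table below. The finger gap is 50 mm. Next I place it in the drawer.

```bash
python3 - <<'E'
from h import *
np.set_printoptions(precision=3,suppress=True)
r=down(0);X,Y=.553,.325
move_pose([X,Y,.25],r)
line_to([X,Y,.135],r,vel=.15)
s=state();print(s['clock'],s['position'],s['finger_gap'],s['ft_force'])
print('contact',line_to([X,Y,.109],r,vel=.03,guard=3))
s=state();print(s['position'],s['finger_gap'],s['ft_force'],s['clock'])
E
```

```text
11.2 [0.554 0.325 0.136] 0.04979845860682083 [ 0.683  0.696 -2.342]
contact True
[0.553 0.325 0.115] 0.04975863674738829 [0.402 0.346 1.903] 11.85
```

Contact came at TCP height 0.115, which matches the 82 mm floor. I'll release, retreat and check.

```bash
python3 - <<'E'
from h import *
np.set_printoptions(precision=3,suppress=True)
r=down(0);X,Y=.553,.325
set_gripper(.062)
line_to([X,Y,.25],r,vel=.15)
set_gripper(0,20)
move_pose([.40,.31,.25],r)
a=snap('top');b=snap('side')
cv2.imwrite('pics/placed.png',np.hstack([cv2.resize(a[90:240,80:230,::-1],None,fx=2.6,fy=2.6),cv2.resize(b[80:230,200:350,::-1],None,fx=2.6,fy=2.6)]))
for c in ('top','side'):
  for n in ('drawer_pull','drawer_in','brush','organiser_front'):
    print(c,n,[(round(q['p'],2),np.round(q['position'],3).tolist()) for q in pinpoint(n,c)][:3])
s=state();print(s['clock'],s['position'],s['finger_gap'])
E
```

```text
top drawer_pull [(0.73, [0.454, 0.312, 0.13])]
top drawer_in [(0.81, [0.592, 0.309, 0.081])]
top brush [(0.71, [0.55, 0.303, 0.089]), (0.69, [0.25, -0.272, -0.004]), (0.65, [0.464, 0.073, 0.001])]
top organiser_front [(0.68, [0.634, 0.303, 0.151])]
side drawer_pull [(0.56, [0.457, 0.317, 0.132])]
side drawer_in [(0.98, [0.592, 0.31, 0.084]), (0.59, [0.46, -0.338, -0.0])]
side brush [(0.9, [0.248, -0.275, -0.001]), (0.66, [0.459, 0.073, 0.0]), (0.57, [0.554, 0.301, 0.082])]
side organiser_front [(0.82, [0.632, 0.309, 0.15]), (0.39, [0.553, 0.3, 0.082])]
15.6 [0.4  0.31 0.25] 0.0007033232506971247
```

View pics/placed.png

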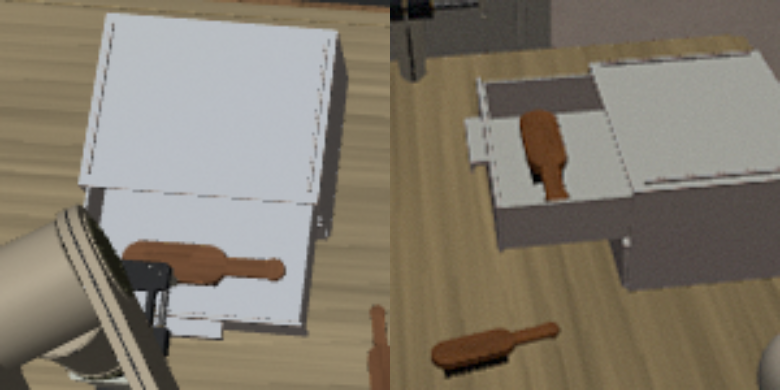

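The brush lies flat in the drawer, head to the left at (175,262) in the top view, and clear of the front and side walls. Next I shut the drawer.

```bash
python3 - <<'E'
from h import *
np.set_printoptions(precision=3,suppress=True)
r=down(np.pi/2);Y=.311
move_pose([.405,Y,.22],r)
line_to([.405,Y,.144],r,vel=.15)
print(line_to([.58,Y,.144],r,vel=.09,guard=12),state()['position'],state()['ft_force'])
print(line_to([.63,Y,.144],r,vel=.03,guard=15))
s=state();print(s['clock'],s['position'],s['ft_force'])
for c in ('top','side'):
  snap(c)
  for n in ('drawer_pull','organiser_front'):
    print(c,n,[(round(q['p'],2),np.round(q['position'],3).tolist()) for q in pinpoint(n,c)][:3])
E
```

```text
False [0.58  0.311 0.144] [-0.09  -0.181 -1.361]
True
20.5167 [0.595 0.311 0.143] [-0.072 -0.898 -0.649]
top drawer_pull [(0.81, [0.604, 0.312, 0.132])]
top organiser_front [(0.67, [0.631, 0.308, 0.146]), (0.3, [0.459, -0.339, 0.001])]
side drawer_pull [(0.74, [0.604, 0.314, 0.132])]
side organiser_front [(0.75, [0.635, 0.307, 0.152])]
```

```bash
python3 - <<'E'
from h import *
np.set_printoptions(precision=4,suppress=True)
r=down(np.pi/2);Y=.311
print(line_to([.61,Y,.144],r,vel=.015,guard=18));s=state();print(s['position'],s['ft_force'])
hold(.1);print(state()['position'],state()['ft_force'])
line_to([.57,Y,.144],r,vel=.1)
line_to([.50,Y,.25],r,vel=.2)
set_gripper(.07,45)
a=snap('top');b=snap('side')
cv2.imwrite('pics/shut.png',np.hstack([cv2.resize(a[90:240,80:230,::-1],None,fx=2.6,fy=2.6),cv2.resize(b[80:230,200:350,::-1],None,fx=2.6,fy=2.6)]))
# horn re-measure
for c in ('top','side'):
  for n in ('horn','horn_knob','stand'):
    print(c,n,[(round(q['p'],2),np.round(q['position'],3).tolist()) for q in pinpoint(n,c)][:2])
print(state()['clock'])
# plan: az45 pitch15 roll180
az,p=np.radians(45),np.radians(15);r=horiz(az,np.pi,p);d=R.from_rotvec(r).as_matrix()[:,2]
u=np.array([np.cos(az),np.sin(az),0])
g=np.array([.4625,-.3395,.195])
for zz in (.0,.1,.2,.25):
  P=g-.003*d+[0,0,zz];print(zz,solve_ik(P,r))
  for sg in (1,-1):
    rl=(R.from_rotvec(u*sg*np.pi/2)*R.from_rotvec(r)).as_rotvec();print('  lev',sg,solve_ik(P,rl),solve_ik(P+[.0,.1,.0],rl))
print('pre',solve_ik(g-.13*d,r),solve_ik(g-.13*d+[0,0,.15],r))
E
```

```text
True
[0.5951 0.3109 0.1424] [-0.1213  0.1401  0.2549]
[0.5949 0.3108 0.1419] [-0.3542  0.5865  0.2505]
top horn [(0.5, [0.462, -0.337, 0.019])]
top horn_knob [(0.54, [0.459, -0.34, 0.31])]
top stand [(0.63, [0.455, -0.338, 0.0])]
side horn [(0.66, [0.464, -0.341, 0.022]), (0.27, [0.464, -0.344, 0.31])]
side horn_knob []
side stand [(0.89, [0.458, -0.341, 0.002])]
24.15
0.0 [-1.2964  0.5317  1.6044  1.0605  1.8341 -0.7031]
  lev 1 [-1.2325  0.8695  1.2945  1.1237  2.141   0.8445] [-1.1785  0.6915  1.5872  1.1077  2.0519  0.7473]
  lev -1 [-1.3797  0.5514  1.8101  1.3301  1.8024 -2.3896] [-1.3367  0.3803  2.0681  1.3455  1.7542 -2.4692]
0.1 [-1.2964  0.3783  1.5947  1.1054  1.9107 -0.5523]
  lev 1 [-1.2325  0.7058  1.3301  1.2036  2.1918  0.9867] [-1.1785  0.5058  1.6228  1.1847  2.1138  0.9042]
  lev -1 [-1.3797  0.3397  1.8478  1.3737  1.8403 -2.2144] [-1.3367  0.121   2.1117  1.3897  1.7979 -2.2534]
0.2 [-1.2964  0.2654  1.5361  1.167   1.9831 -0.385 ]
  lev 1 [-1.2325  0.5738  1.3165  1.3076  2.2371  1.1598] [-1.1785  0.354   1.6092  1.2852  2.1685  1.0899]
  lev -1 [-1.3797  0.1667  1.8333  1.4281  1.8721 -2.0217] [-1.3367 -0.087   2.0948  1.4454  1.8324 -2.0243]
0.25 [-1.2964  0.2255  1.4887  1.204   2.0159 -0.2961]
  lev 1 [-1.2325  0.5215  1.2912  1.3682  2.255   1.2565] [-1.1785  0.2933  1.584   1.3432  2.1904  1.1912]
  lev -1 [-1.3797  0.0982  1.8066  1.4581  1.8843 -1.9227] [-1.3367 -0.1658  2.0641  1.4753  1.8445 -1.9115]
pre [-1.4531  0.6129  1.4147  0.9916  2.0071 -0.68  ] [-1.4531  0.4352  1.358   1.1018  2.125  -0.4493]
```

View pics/shut.png

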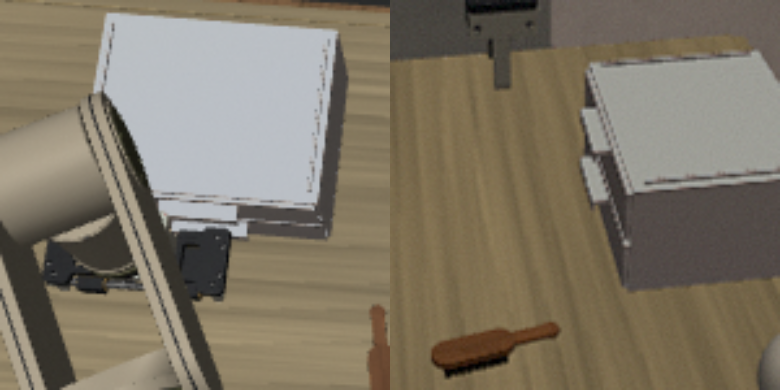

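The drawer is flush shut: its pull at (205,213) sits just above the lower pull in the top view, and the side view shows both fronts closed. Now the horn, with a high detour so the arm doesn't sweep its knob.

```bash
cat > hp.py <<'E'
from h import *
np.set_printoptions(precision=3,suppress=True)
az,p=np.radians(45),np.radians(15);r=horiz(az,np.pi,p);d=R.from_rotvec(r).as_matrix()[:,2]
u=np.array([np.cos(az),np.sin(az),0])
g=np.array([.4625,-.3397,.176])
def log(t):
    s=state();print(t,round(s['clock'],2),s['position'],round(s['finger_gap'],4),s['finger_force'],s['ft_force'],s['ft_torque'])
E
python3 - <<'E'
from hp import *
q=solve_ik([.32,.2,.5],down(np.pi/2));print(q)
set_joints(q)
q=np.array(q);q[0]=-1.45;q[5]=-.45;set_joints(q)
pre=g-.13*d
move_pose(pre+[0,0,.15],r)
line_to(pre,vel=.2)
print('touch',line_to(g-.003*d,vel=.08,guard=6));log('at')
snap('top','horn.png',(280,170,400,270),5)
E
```

```text
[ 0.422 -0.408  1.503 -0.     2.046 -1.148]
touch False
at 31.41 [ 0.46  -0.342  0.177] 0.0703 0.0 [-0.096  0.971  0.702] [-0.396  0.461  0.006]
```

View pics/horn.png

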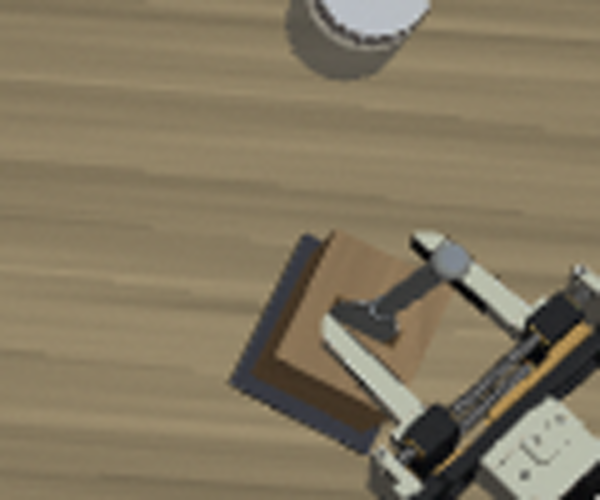

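The horn's handle at (400,300) lies between the open fingers, with tips at (335,325) and (430,240). The stand is untouched. I'll close and lift.

```bash
python3 - <<'E'
from hp import *
set_gripper(.005,55);log('grip')
P=g-.003*d
line_to(P+[0,0,.015],vel=.04);log('15')
line_to(P+[0,0,.10],vel=.08);log('100')
for c in ('top','side'):
  snap(c)
  for n in ('stand','horn','horn_knob'): print(c,n,[(round(q['p'],2),np.round(q['position'],3).tolist()) for q in pinpoint(n,c)][:2])
E
```

```text
grip 32.41 [ 0.46  -0.342  0.177] 0.0128 55.000001192092896 [ 0.286 -0.078 -1.127] [-0.327  0.393  0.012]
15 32.93 [ 0.46  -0.342  0.192] 0.0128 54.99988675117493 [-0.318 -0.601 -1.686] [-0.601  0.603  0.006]
100 34.15 [ 0.46  -0.342  0.276] 0.0128 55.000044107437134 [ 0.279  0.58  -1.915] [-0.558  0.616  0.055]
top stand [(0.9, [0.46, -0.34, 0.004])]
top horn []
top horn_knob [(0.68, [0.459, -0.338, 0.412])]
side stand [(0.85, [0.457, -0.339, 0.002])]
side horn [(0.97, [0.46, -0.34, 0.126])]
side horn_knob [(0.63, [0.468, -0.344, 0.409])]
```

```bash
python3 - <<'E'
from hp import *
P=g-.003*d+[0,0,.24]
line_to(P,vel=.15)
for a in (30,60,90):
    move_pose(P,(R.from_rotvec(u*np.radians(a))*R.from_rotvec(r)).as_rotvec())
hold(.5);log('level')
b=snap('side');a=snap('top')
cv2.imwrite('pics/level.png',np.hstack([cv2.resize(a[100:300,230:430,::-1],None,fx=1.95,fy=1.95),cv2.resize(b[150:384,180:414,::-1],(390,390))]))
for c in ('top','side'):
  for n in ('horn','horn_knob','stand','jar','tin','globe'): print(c,n,[(round(q['p'],2),np.round(q['position'],3).tolist(),pix(c,q['position']).round().tolist()) for q in pinpoint(n,c)][:2])
E
```

```text
level 37.81 [ 0.46  -0.342  0.417] 0.0129 55.00031232833862 [ 0.789  0.553 -2.378] [-0.647  0.554  0.002]
top horn [(0.59, [0.352, -0.23, 0.415], [335.0, 255.0])]
top horn_knob [(0.57, [0.553, -0.435, 0.416], [418.0, 182.0])]
top stand [(0.89, [0.458, -0.342, 0.005], [348.0, 239.0]), (0.27, [0.553, -0.433, 0.417], [417.0, 182.0])]
top jar [(0.82, [0.686, -0.339, 0.004], [349.0, 176.0])]
top tin [(0.58, [0.736, -0.192, 0.0], [308.0, 160.0])]
top globe [(0.6, [0.776, -0.066, 0.002], [273.0, 147.0])]
side horn [(0.65, [0.352, -0.23, 0.416], [177.0, 174.0])]
side horn_knob [(0.88, [0.558, -0.438, 0.414], [349.0, 268.0])]
side stand [(0.63, [0.56, -0.438, 0.414], [350.0, 267.0]), (0.56, [0.461, -0.34, -0.001], [259.0, 355.0])]
side jar [(0.74, [0.69, -0.338, -0.001], [363.0, 339.0])]
side tin [(0.9, [0.738, -0.194, -0.002], [362.0, 281.0])]
side globe [(0.75, [0.77, -0.064, -0.003], [356.0, 241.0]), (0.23, [0.351, -0.231, 0.417], [176.0, 174.0])]
```

View pics/level.png

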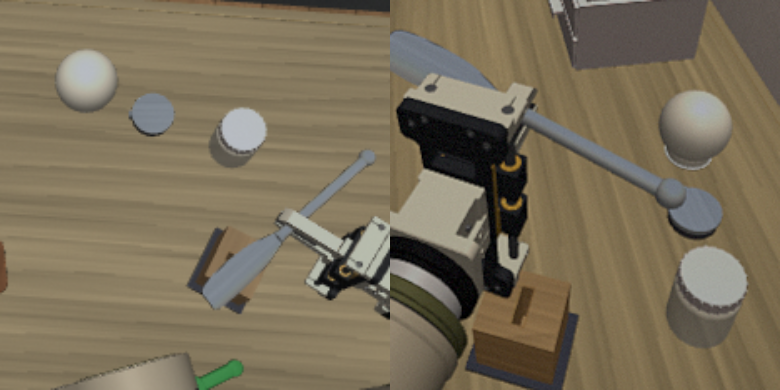

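The horn is level: blade end and knob are both at about z = 0.415, with the knob at (672,193) in the side crop. The stand at (525,320), jar, tin and globe are where they started. Handing in.

```bash
python3 -c "
from hp import *
hold(.3);log('end');print(close_job())"
```

```text
end 38.81 [ 0.46  -0.342  0.417] 0.0123 55.0002658367157 [ 0.904 -0.123 -1.211] [-0.632  0.506  0.035]
the job is handed in; nothing more can be done
None
```

The job is handed in at 38.8 s: the brush lies bristles down in the shut upper drawer, the shoe horn is held level and still about 0.41 m above the shelf, and the stand, globe, jar and tin are where they were.

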